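Sort mixed sweet-shop goods into their trays

TASK

Sort the mixed goods on the packing counter: stand both red-lidded sweet jars in the red tray and both blue cartons in the blue tray, one to a bay, and the brown sealed parcel in the cardboard tray. Set each one down gently, without dropping it, so that it stands upright on the tray's floor, and leave the steel tumbler and the tape roll where they are.

Things in the scene. Friction and masses are not known exactly. Their poses are not given: they have to be found in the camera images.
- pink_jar_mid (a point): Round sweet jar with pink contents, a white label and a red lid with a pink dot ringed in white, 54 mm diameter, about 0.16 kg. Belongs in the red tray. Stands upright at the start; its z axis points up. 84 mm tall. The point is its centre, 42 mm above its underside.
- orange_jar_mid (a point): Round sweet jar with orange contents, a white label and a red lid with an orange dot ringed in white, 54 mm diameter, about 0.16 kg. Belongs in the red tray. Stands upright at the start; its z axis points up. 84 mm tall. The point is its centre, 42 mm above its underside.
- yellow_carton_mid (a point): Blue carton with a yellow ribbon pattern, 36 mm thick along its x, 54 mm wide along its y, about 0.13 kg. Belongs in the blue tray. Stands upright at the start; its z axis points up. 84 mm tall. The point is its centre, 42 mm above its underside.
- white_carton_mid (a point): Blue carton with a white ribbon pattern, 36 mm thick along its x, 54 mm wide along its y, about 0.13 kg. Belongs in the blue tray. Stands upright at the start; its z axis points up. 84 mm tall. The point is its centre, 42 mm above its underside.
- parcel_mid (a point): Brown-paper parcel with a white paper strip and red wax seals, 50 mm along its x, 62 mm along its y, about 0.2 kg. Belongs in the cardboard tray. Stands upright at the start; its z axis points up. 84 mm tall. The point is its centre, 42 mm above its underside.
- red_tray: Red plastic tray with two bays, for the jars. Fixed to the counter, but its place and yaw differ at each start. Outside 88 mm (its x) by 172 mm (its y), 24 mm high, walls and floor 4 mm. A dividing wall 4 mm thick and as high as the rim, at y = 0, makes two equal bays of 80 by 80 mm, centred at y = -42 mm and y = +42 mm. Origin: centre of the underside; the bay floor is 4 mm above it, z up.
- blue_tray: Blue plastic tray with two bays, for the blue cartons. Fixed to the counter, but its place and yaw differ at each start. Outside 88 mm (its x) by 172 mm (its y), 24 mm high, walls and floor 4 mm. A dividing wall 4 mm thick and as high as the rim, at y = 0, makes two equal bays of 80 by 80 mm, centred at y = -42 mm and y = +42 mm. Origin: centre of the underside; the bay floor is 4 mm above it, z up.
- card_tray: Brown cardboard tray with a single bay, for the parcel. Fixed to the counter, but its place and yaw differ at each start. Outside 88 mm (its x) by 108 mm (its y), 24 mm high, walls and floor 4 mm, so the bay is 80 by 100 mm. Origin: centre of the underside; the bay floor is 4 mm above it, z up.
- tumbler_mid (a point): Bystander: loose steel drinking tumbler, open at the top, 56 mm across the rim, 80 mm tall, standing among the goods. The point is its centre, 40 mm above its underside. Leave it standing where it is.
- tape_mid (a point): Bystander: loose roll of tan packing tape lying flat, 72 mm across, 40 mm high, among the goods. The point is its centre, 20 mm above its underside. Leave it where it is.
Not all that is in view belongs to the job. What is shaped like the part that bears orange_jar_mid but green or turquoise is not meant.

How it is judged:
At the end, for the whole second after the job is handed in: Jars in the red tray, cartons in the blue, one per bay (centres 12 mm or more off the divider), parcel in the cardboard tray: each on the floor (centre 40-52 mm over the tray's underside), within 0.12 rad of upright, at rest; tumbler (upright) and tape within 40 mm of their start (x of pink_jar_mid in the frame of red_tray between -0.028 and 0.028 m and y of pink_jar_mid in the frame of red_tray between -0.075 and 0.075 m and z of pink_jar_mid in the frame of red_tray between 0.04 and 0.052 m and angle between each of pink_jar_mid, orange_jar_mid, yellow_carton_mid, white_carton_mid, parcel_mid's own z axis and vertical below 0.12 rad and linear speed of each of pink_jar, orange_jar, yellow_carton, white_carton, parcel below 0.02 m/s and angular speed of each of pink_jar, orange_jar, yellow_carton, white_carton, parcel below 0.15 rad/s and x of orange_jar_mid in the frame of red_tray between -0.028 and 0.028 m and y of orange_jar_mid in the frame of red_tray between -0.075 and 0.075 m and z of orange_jar_mid in the frame of red_tray between 0.04 and 0.052 m and x of yellow_carton_mid in the frame of blue_tray between -0.028 and 0.028 m and y of yellow_carton_mid in the frame of blue_tray between -0.075 and 0.075 m and z of yellow_carton_mid in the frame of blue_tray between 0.04 and 0.052 m and x of white_carton_mid in the frame of blue_tray between -0.028 and 0.028 m and y of white_carton_mid in the frame of blue_tray between -0.075 and 0.075 m and z of white_carton_mid in the frame of blue_tray between 0.04 and 0.052 m and x of parcel_mid in the frame of card_tray between -0.028 and 0.028 m and y of parcel_mid in the frame of card_tray between -0.035 and 0.035 m and z of parcel_mid in the frame of card_tray between 0.04 and 0.052 m and ((y of pink_jar_mid in the frame of red_tray above 0.012 m and y of orange_jar_mid in the frame of red_tray below -0.012 m) or (y of orange_jar_mid in the frame of red_tray above 0.012 m and y of pink_jar_mid in the frame of red_tray below -0.012 m)) and ((y of yellow_carton_mid in the frame of blue_tray above 0.012 m and y of white_carton_mid in the frame of blue_tray below -0.012 m) or (y of white_carton_mid in the frame of blue_tray above 0.012 m and y of yellow_carton_mid in the frame of blue_tray below -0.012 m)) and distance of each of tumbler_mid, tape_mid from where it was at the start of the episode below 0.04 m and angle between tumbler_mid's own z axis and vertical below 0.15 rad); the robot touches nothing.
It fails at once if the steel tumbler is tipped or shoved more than 4 cm (angle between tumbler_mid's own z axis and vertical above 0.5 rad or distance of tumbler_mid from where it was at the start of the episode above 0.04 m).
It fails at once if the tape roll is shoved more than 4 cm (distance of tape_mid from where it was at the start of the episode above 0.04 m).
It fails at once if one of the goods is dropped or thrown (faster than 0.75 m/s, a fall of about 3 cm, while no finger holds it) ((linear speed of pink_jar above 0.75 m/s and contact force between pink_jar and the fingers below 0.2 N) or (linear speed of orange_jar above 0.75 m/s and contact force between orange_jar and the fingers below 0.2 N) or (linear speed of yellow_carton above 0.75 m/s and contact force between yellow_carton and the fingers below 0.2 N) or (linear speed of white_carton above 0.75 m/s and contact force between white_carton and the fingers below 0.2 N) or (linear speed of parcel above 0.75 m/s and contact force between parcel and the fingers below 0.2 N)).
It also fails if it takes over 128 s, if anything falls off the work surface, if the arm or the gripper's body presses on something with over 40 N, if the wrist force passes 120 N, or if a joint passes its speed limit or range.

ROBOT

A 6-joint arm with a two-finger parallel gripper is mounted at the origin on the work surface. World frame = base frame: x ahead of the robot, y to its left, z up, the work surface at z = 0. Lengths are in m, angles in rad, forces in N, time in s.
With the tool pointing down it reaches from about 0.25 to 0.775 m from the base axis. Payload 4 kg.
Tool frame: the origin (TCP) lies between the finger pads; the fingertips stand 17 mm ahead of it and the grasp point (between the pads) lies 2 mm behind it; z points along the fingers, y is the line along which they close (so a half turn about z gives the same grasp; the last joint's range is limited). The gripper opens to 94 mm and grips with 3 to 60 N. Pads are 16 mm wide; open, the fingers measure 119 mm over their backs; the gripper's body (75 mm by 177 mm) begins 78 mm behind the grasp point.
Start: joints at [-1.385, 0.087, 1.371, -0, 1.684, -0.103], TCP at [0.157, -0.527, 0.223] pointing down, gripper open.
Joint ranges: [-3.1, 3.1], [-0.76, 2.03], [0.27, 2.55], [-1.08, 4.22], [0.17, 2.65], [-2.57, 2.57]. Speed limits (rad/s): [2.79, 2.79, 3.14, 3.14, 3.14, 3.14].

INTERFACE

Orientations are given as a unit quaternion [w, x, y, z].
In Python, from plant import env gives the robot as it stands.
- The arm moves only by the tool carry_out, never from a script. Its argument "plan" is a list that holds one entry, the list of rows, each a list of 7 numbers: the shift along the tool's x, y, z in mm, then the turn, a rotation vector about the tool's x, y, z in degrees, then the closure, from -1 (fully open) to 1 (shut), so that 0 is half open. In form: [[[x, y, z, ax, ay, az, claw], ...]]. A call has 1 to 20 rows; each row is the pose to reach, as a shift and turn from the pose commanded when the call began, along the tool's axes at that moment; what a row does not reach only later rows make up. A row lasts 1/8 s, in which the tool goes at most 62.5 mm and 10.7 degrees, less where a joint would pass 70% of its speed; a pose out of reach is approached as far as the arm can. A call with a gripper value outside its range is refused whole. The fingers move at their own pace and stop on an object; "squeeze" is the grip in N (left out, the last holds). Time passes only in rows, so rows that repeat a pose let the fingers close. It gives the time, the measured TCP pose, the force, the opening and the grip force at its end, in the units of the state.
- env.get_obs(): the state, without advancing time (a new reading comes with each control period).
- env.camera(name): name is "scene" or "side" or "wrist"; returns a dict with "color" (400x640x3 uint8, red, green, blue), "intrinsics" (3x3 intrinsics, pixels), "pose" (4x4, takes a point from camera to world coordinates). Camera axes: x right, y up, looking along -z (the intrinsics and any distortion apply to the point x, -y, -z); pixel columns grow to the right and rows downward; lengths in m; the calibration is good to about 2 mm. A picture is of the moment at which its call begins. There is no depth.
- env.sign_off(): hands the job in; it is judged then, once.
The state is a dict: "time": time; "q": joint angles; "qvel": joint speeds; "joint_torque": joint torques, N m; "ee_pos": TCP position; "tcp_rot": TCP orientation; "force": force on the tool from outside, world axes, zero at the start; "wrist_torque": the same for the moment, N m; "gripper_width": opening from 0.0 (shut) to 1.0 (fully open); "gripper_force": force on a finger pad.
Only numpy, scipy, OpenCV 4.12 (cv2) and the standard library are available. Lean on these libraries where they do the work, as an engineer would, in place of code of your own. Each camera call takes 0.05 s, during which the arm holds its last target. There are 200 camera calls.

## Working session

There is one attempt and no reset: what is moved stays moved. The work goes in short steps, Python scripts to look and compute and a tool call to move; the robot and the scene stay as the last step left them, time stands still between calls to the robot, and variables do not carry over. Pictures are saved under pics/ and viewed, at most 14 in all, crops included, and the job is handed in when it is done.

Besides the shell and the picture viewer there is one more tool, called after ">>>" in YAML: its name, and indented under it one key for each argument. carry_out: Moves the arm, as the interface text tells. Its arguments: {"type":"object","properties":{"plan":{"type":"array"},"squeeze":{"type":"number"}},"required":["plan"]}

```bash
mkdir -p pics; ls; cat > h.py <<'E'
import numpy as np, cv2, json
from plant import env
def snap(n,f):
    c=env.camera(n); cv2.imwrite('pics/%s.png'%f,c['color'][:,:,::-1])
    np.savez('pics/%s.npz'%f,K=c['intrinsics'],T=c['pose'],I=c['color']); return c
def load(f): d=np.load('pics/%s.npz'%f); return d['K'],d['T'],d['I']
def ray(f,u,v):
    K,T,_=load(f); d=np.linalg.solve(K,[u,v,1.]); d=T[:3,:3]@[d[0],-d[1],-d[2]]; return T[:3,3],d
def onz(f,u,v,z):
    o,d=ray(f,u,v); return (o+d*(z-o[2])/d[2]).round(4)
def proj(f,p):
    K,T,_=load(f); q=T[:3,:3].T@(np.array(p)-T[:3,3]); q=K@[q[0],-q[1],-q[2]]; return q[:2]/q[2]
def tri(*obs):
    A=np.zeros((3,3));b=np.zeros(3)
    for f,u,v in obs:
        o,d=ray(f,u,v); d/=np.linalg.norm(d); M=np.eye(3)-np.outer(d,d); A+=M;b+=M@o
    p=np.linalg.solve(A,b); return p.round(4)
E
python3 - <<'E'
from h import *
for n in ['scene','side','wrist']:
    c=snap(n,n+'0'); print(n,c['intrinsics'].tolist(),c['pose'].round(3).tolist())
print(env.get_obs())
E
```

```text
pics
scene [[405.5791970300358, 0.0, 317.26479816631564], [0.0, 405.5791970300358, 199.80259124691128], [0.0, 0.0, 1.0]] [[-0.229, -0.573, 0.787, 1.217], [0.973, -0.126, 0.191, 0.157], [-0.01, 0.81, 0.586, 0.605], [0.0, 0.0, 0.0, 1.0]]
side [[458.59027032892936, 0.0, 318.2199160997316], [0.0, 458.59027032892936, 198.3038785089706], [0.0, 0.0, 1.0]] [[-0.992, 0.056, -0.112, 0.348], [-0.123, -0.594, 0.795, 1.023], [-0.022, 0.803, 0.596, 0.814], [0.0, 0.0, 0.0, 1.0]]
wrist [[345.2512253503225, 0.0, 313.9585790037751], [0.0, 345.2512253503225, 197.70543970560652], [0.0, 0.0, 1.0]] [[0.285, 0.922, 0.263, 0.234], [-0.959, 0.275, 0.076, -0.504], [-0.002, -0.274, 0.962, 0.383], [0.0, 0.0, 0.0, 1.0]]
{'time': 0.15, 'q': array([-1.38511675e+00,  8.78085749e-02,  1.37191463e+00, -2.62471898e-05,
        1.68363054e+00, -1.03073383e-01]), 'qvel': array([ 3.48722993e-04, -1.69410451e-03, -4.10456073e-03,  3.13800316e-05,
        1.28954168e-03,  9.39833830e-04]), 'joint_torque': array([ 1.10819707e-03, -3.40642297e+01, -3.02794075e+01,  7.18196528e-02,
        3.04854009e-02, -1.17394870e-04]), 'ee_pos': array([ 0.15654175, -0.52682574,  0.22155646]), 'tcp_rot': array([-8.79256141e-04,  9.89595635e-01,  1.43873917e-01, -4.93892353e-05]), 'force': array([ 0.03629576, -0.25423392,  0.11984218]), 'wrist_torque': array([-0.03181928,  0.01427608, -0.02509683]), 'gripper_force': 0.0, 'gripper_width': 0.9995511628202604}
```

View pics/scene0.png

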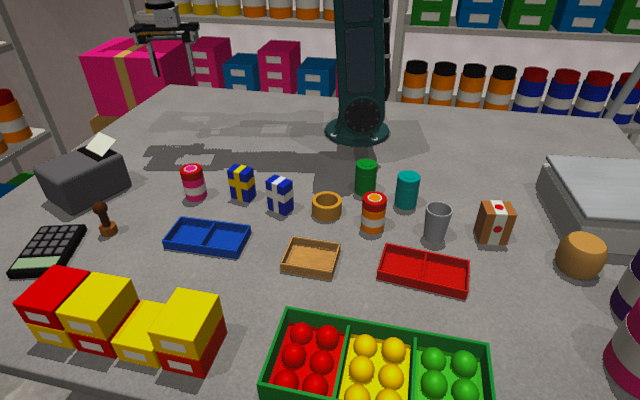

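View pics/side0.png

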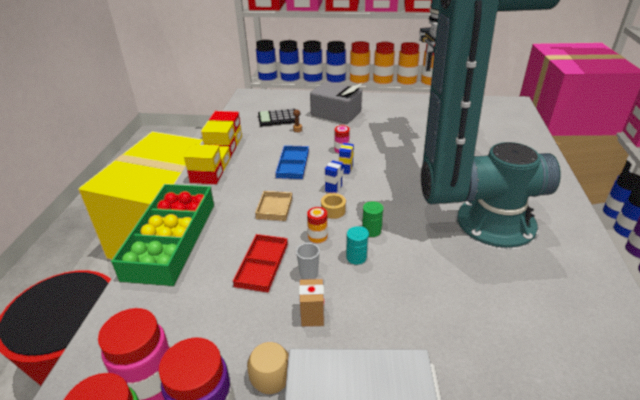

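Scene view: the pink jar's lid is at (193,168), the yellow carton at (241,172) and the white carton at (280,183). The tape is at (326,205), the orange jar at (374,199), the tumbler at (437,220) and the parcel at (495,220). The trays are blue (207,238), cardboard (311,258) and red (424,270). 

Three things share the orange jar's shape: green (366,177), turquoise (407,190) and red-lidded orange (374,210). Only the last fits, with its red lid, white label and orange dot. I'll confirm that in enlarged crops.

```bash
python3 - <<'E'
from h import *
for f,(x,y,w,h),s in [('scene0',(155,150,370,150),2.15),('side0',(225,115,180,220),2.7)]:
    I=load(f)[2][y:y+h,x:x+w,::-1]
    I=cv2.resize(I,None,fx=s,fy=s,interpolation=cv2.INTER_CUBIC)
    for g in range((x//20+1)*20,x+w,20):
        cv2.putText(I,str(g),(int((g-x)*s)-8,8),0,.3,(0,0,0),1); cv2.line(I,(int((g-x)*s),10),(int((g-x)*s),14),(0,0,0),1)
    for g in range((y//20+1)*20,y+h,20):
        cv2.putText(I,str(g),(0,int((g-y)*s)+3),0,.3,(0,0,0),1)
    cv2.imwrite('pics/%s_c.png'%f,I)
E
```

```text
(no output)
```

View pics/scene0_c.png

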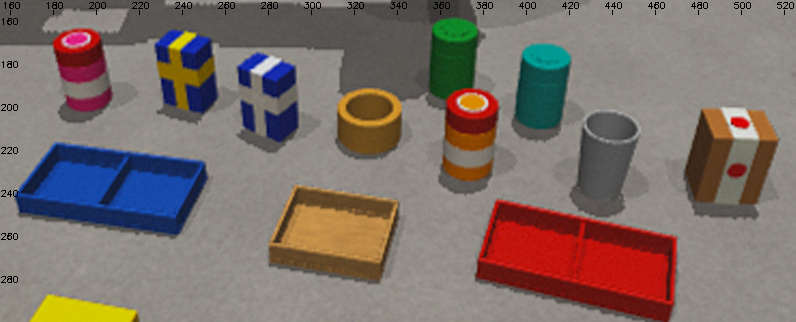

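View pics/side0_c.png

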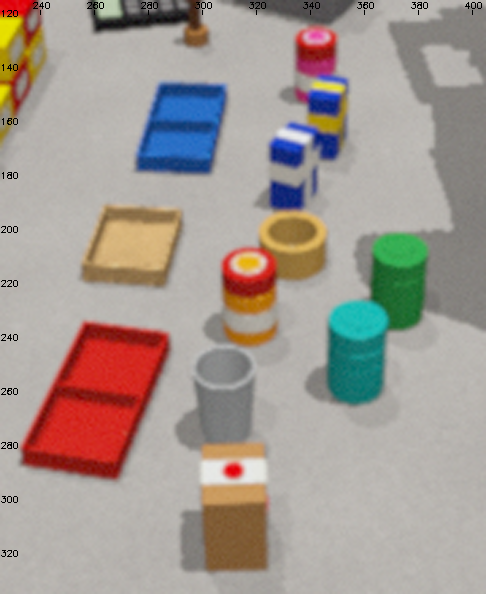

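Crops confirm it: the orange jar has the red lid and the ringed orange dot at scene (375,197) and side (317,212). Green and turquoise are decoys. Next I'll triangulate tops and rims.

```bash
python3 - <<'E'
from h import *
S=lambda x,y:('scene0',155+x/2.15,150+y/2.15)
D=lambda x,y:('side0',225+x/2.7,115+y/2.7)
P=dict(pink=((79,40),(316,36)),orange=((473,102),(248,263)),yellow=((186,41),(327,87)),white=((268,64),(295,135)),parcel=((740,123),(233,470)),turq=((546,58),(359,320)),green=((454,30),(400,249)),tumbler=((611,126),(224,368)),tape=((369,107),(293,232)))
for k,(a,b) in P.items():
    z=.04 if k=='tape' else .08 if k=='tumbler' else .084
    print(k,tri(S(*a),D(*b)),onz(*S(*a),z),onz(*D(*b),z))
T=dict(blue=([(55,144),(206,161),(180,221),(18,210)],[(160,85),(226,88),(210,162),(137,160)]),
 card=([(294,187),(398,203),(380,267),(271,251)],[(106,207),(181,209),(165,279),(82,273)]),
 red=([(497,201),(677,238),(669,305),(478,266)],[(169,335),(85,323),(22,459),(118,470)]))
for k,(a,b) in T.items():
    print(k,'scene',[onz(*S(*p),.024)[:2].tolist() for p in a],'side',[onz(*D(*p),.024)[:2].tolist() for p in b])
    print('  rim z', tri(S(*a[1]),D(*{'blue':b[3],'card':b[3],'red':b[2]}[k])) if 0 else '')
for k,a,b in [('yellow',[(182,30),(213,40),(190,51),(159,41)],[]),('white',[(262,52),(297,63),(275,76),(238,65)],[]),('parcel',[(701,109),(762,108),(776,138),(711,137)],[(203,443),(264,444),(266,502),(202,502)])]:
    print(k,[onz(*S(*p),.084)[:2].tolist() for p in a],[onz(*D(*p),.084)[:2].tolist() for p in b])
E
```

```text
pink [ 0.4546 -0.3465  0.0838] [ 0.457  -0.3445  0.084 ] [ 0.4544 -0.3491  0.084 ]
orange [0.4815 0.1096 0.0838] [0.4819 0.1097 0.084 ] [0.4814 0.1098 0.084 ]
yellow [ 0.4316 -0.2243  0.0839] [ 0.4328 -0.2235  0.084 ] [ 0.4314 -0.2256  0.084 ]
white [ 0.4586 -0.1176  0.0844] [ 0.4587 -0.1173  0.084 ] [ 0.4585 -0.1192  0.084 ]
parcel [0.4605 0.37   0.0842] [0.4608 0.3703 0.084 ] [0.4604 0.3694 0.084 ]
turq [0.3728 0.1778 0.0794] [0.3816 0.1782 0.084 ] [0.3723 0.1818 0.084 ]
green [0.3388 0.071  0.0813] [0.3436 0.0715 0.084 ] [0.3388 0.0744 0.084 ]
tumbler [0.4847 0.248  0.0775] [0.4877 0.2474 0.08  ] [0.4844 0.2513 0.08  ]
tape [ 0.4498 -0.0059  0.0367] [ 0.4539 -0.0051  0.04  ] [ 0.4494 -0.0013  0.04  ]
blue scene [[0.5718, -0.3261], [0.5636, -0.1563], [0.6549, -0.1482], [0.6751, -0.3099]] side [[0.6491, -0.3153], [0.5646, -0.315], [0.5595, -0.147], [0.6443, -0.1435]]
  rim z 
card scene [[0.5832, -0.0546], [0.5838, 0.0521], [0.6717, 0.052], [0.6741, -0.0504]] side [[0.6599, -0.0487], [0.5772, -0.0526], [0.5729, 0.0686], [0.6594, 0.0672]]
  rim z 
red scene [[0.5596, 0.1468], [0.5745, 0.3156], [0.6607, 0.3035], [0.651, 0.1383]] side [[0.5538, 0.1521], [0.6384, 0.1429], [0.6515, 0.3219], [0.5666, 0.3257]]
  rim z 
yellow [[0.4108, -0.2372], [0.4241, -0.194], [0.4519, -0.211], [0.4394, -0.2537]] []
white [[0.4366, -0.1313], [0.45, -0.0868], [0.4796, -0.1029], [0.4677, -0.1488]] []
parcel [[0.4446, 0.3351], [0.4296, 0.3949], [0.4787, 0.401], [0.4905, 0.3404]] [[0.4881, 0.3435], [0.4394, 0.3396], [0.431, 0.3987], [0.4795, 0.4038]]
```

```bash
cat >> h.py <<'E'
def yawx():
    w,x,y,z=env.get_obs()['tcp_rot']; return np.degrees(np.arctan2(2*(x*y+w*z),1-2*(y*y+z*z)))
def go(x,y,z,yx=None):
    "shift in tool axes (mm, deg) from measured pose to world target"
    p=env.get_obs()['ee_pos']; a=yawx(); c,s=np.cos(np.radians(a)),np.sin(np.radians(a))
    d=(np.array([x,y,z])-p)*1e3
    return [round(float(v),1) for v in (c*d[0]+s*d[1], s*d[0]-c*d[1], -d[2], 0 if yx is None else -((yx-a+180)%360-180))]
E
python3 -c "
from h import *
print(yawx(),go(.52,-.28,.24,90))"
```

```text
16.544150022339863 [418.7, -133.1, -18.4, -73.5]
```

>>> carry_out:
  plan:
    - [[60,-20,-18,0,0,-10,-1],[120,-40,-18,0,0,-20,-1],[180,-60,-18,0,0,-30,-1],[240,-80,-18,0,0,-40,-1],[300,-100,-18,0,0,-50,-1],[360,-115,-18,0,0,-60,-1],[400,-128,-18,0,0,-68,-1],[419,-133,-18,0,0,-73.5,-1],[419,-133,-18,0,0,-73.5,-1],[419,-133,-18,0,0,-73.5,-1],[419,-133,-18,0,0,-73.5,-1],[419,-133,-18,0,0,-73.5,-1]]
  squeeze: 20

```text
time: 1.65
ee_pos: [0.5197, -0.2811, 0.2407]
tcp_rot: [0.0, 0.707, 0.707, -0.0]
force: [-1.2, 0.5, 0.2]
gripper_width: 0.998
gripper_force: 0.0
```

```bash
python3 - <<'E'
from h import *
o=env.get_obs();print(o['time'],o['ee_pos'],yawx());snap('wrist','w1')
E
```

```text
1.65 [ 0.51971316 -0.28113102  0.24071405] 89.9381060059731
```

View pics/w1.png

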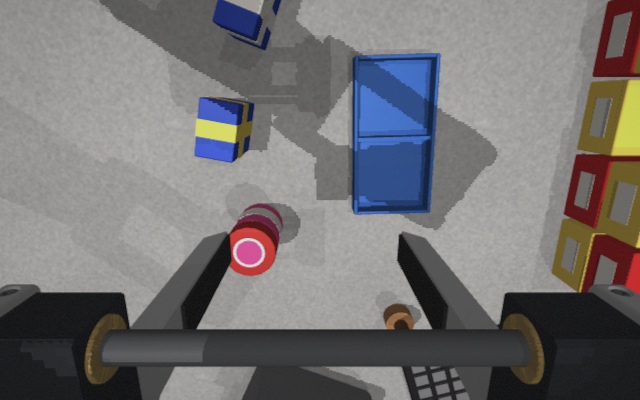

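Wrist view: the pink lid is at (249,251). The yellow carton's top is a quad around (217,129), and the blue tray's rim corners are (354,55), (440,54), (430,212) and (354,213).

```bash
python3 - <<'E'
from h import *
print('pink',onz('w1',249,251,.084), tri(('w1',249,251),('scene0',191.7,168.6),('side0',342,128.3)))
I=load('w1')[2]; 
c=np.array([onz('w1',*p,.024)[:2] for p in [(354,55),(440,54),(430,212),(354,213)]]);print(c.tolist(),c.mean(0))
print('sides',[np.linalg.norm(c[i]-c[(i+1)%4]).round(3) for i in range(4)])
y=np.array([onz('w1',*p,.084)[:2] for p in [(200,97),(238,103),(229,162),(195,155)]]);print(y.tolist(),y.mean(0),[np.linalg.norm(y[i]-y[(i+1)%4]).round(3) for i in range(4)])
I=cv2.resize(I[80:180,170:270,::-1],None,fx=5,fy=5,interpolation=cv2.INTER_CUBIC);cv2.imwrite('pics/w1c.png',I)
print(go(.455,-.346,.18,90))
E
```

```text
pink [ 0.4552 -0.3468  0.084 ] [ 0.4549 -0.3467  0.0839]
[[0.5612, -0.1574], [0.6487, -0.1566], [0.6539, -0.3258], [0.5664, -0.3269]] [ 0.60755  -0.241675]
sides [np.float64(0.088), np.float64(0.169), np.float64(0.088), np.float64(0.17)]
[[0.4196, -0.1987], [0.4529, -0.2039], [0.4413, -0.2568], [0.4103, -0.2502]] [ 0.431025 -0.2274  ] [np.float64(0.034), np.float64(0.054), np.float64(0.032), np.float64(0.052)]
[-65.0, -64.8, 60.7, -0.0]
```

View pics/w1c.png

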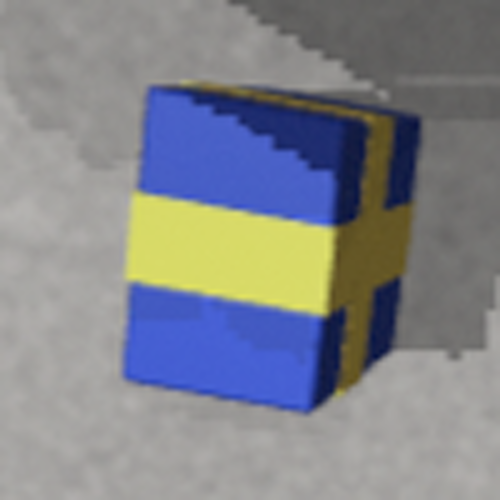

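>>> carry_out:
  plan:
    - [[-30,-30,30,0,0,0,-1],[-65,-65,60,0,0,0,-1],[-65,-65,75,0,0,0,-1],[-65,-65,120,0,0,0,-1],[-65,-65,160,0,0,0,-1],[-65,-65,185,0,0,0,-1],[-65,-65,185,0,0,0,-1],[-65,-65,185,0,0,0,-1],[-65,-65,185,0,0,0,1],[-65,-65,185,0,0,0,1],[-65,-65,185,0,0,0,1],[-65,-65,185,0,0,0,1],[-65,-65,185,0,0,0,1],[-65,-65,185,0,0,0,1]]
  squeeze: 25

```text
time: 3.45
ee_pos: [0.4553, -0.3455, 0.0556]
tcp_rot: [-0.0, 0.707, 0.707, -0.0]
force: [-1.4, 0.1, 1.2]
gripper_width: 0.572
gripper_force: 25.0
```

>>> carry_out:
  plan:
    - [[0,0,-30,0,0,0,1],[0,0,-75,0,0,0,1],[0,0,-125,0,0,0,1],[25,0,-165,0,0,0,1],[65,0,-185,0,0,0,1],[115,0,-185,0,0,0,1],[165,0,-185,0,0,0,1],[215,0,-185,0,0,0,1],[265,0,-185,0,0,0,1],[315,5,-185,0,0,0,1],[365,10,-185,0,0,0,1],[415,15,-185,0,0,0,1],[465,15,-185,0,0,0,1],[515,15,-185,0,0,0,1],[550,15,-185,0,0,0,1],[565,15,-185,0,0,0,1],[565,15,-185,0,0,0,1],[565,15,-185,0,0,0,1]]

```text
time: 5.7
ee_pos: [0.4702, 0.2184, 0.2403]
tcp_rot: [0.0, 0.707, 0.707, -0.0]
force: [-1.0, -0.0, -1.8]
gripper_width: 0.571
gripper_force: 25.0
```

```bash
python3 - <<'E'
from h import *
snap('wrist','w2')
E
```

```text
(no output)
```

View pics/w2.png

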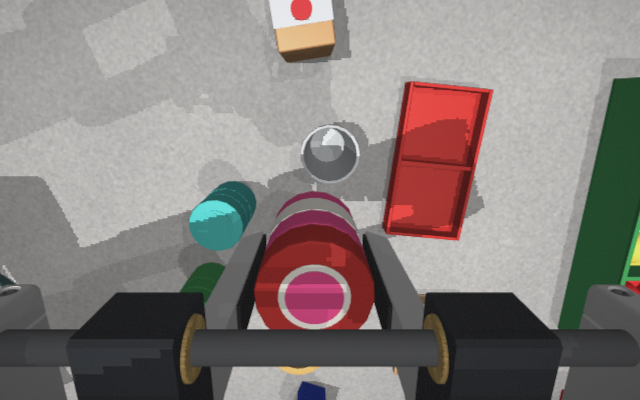

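Wrist view: the pink jar is held upright. The red tray's rim corners are (406,82), (492,91), (459,239) and (385,233). The parcel's top is at (302,10) and the tumbler's rim at (330,153).

```bash
python3 - <<'E'
from h import *
c=np.array([onz('w2',*p,.024)[:2] for p in [(406,82),(492,91),(459,239),(385,233)]]);print(c.tolist(),c.mean(0))
print('sides',[np.linalg.norm(c[i]-c[(i+1)%4]).round(3) for i in range(4)])
v=c[0]-c[3]+c[1]-c[2]; m=c.mean(0);print('yaw',np.degrees(np.arctan2(-v[0],v[1]))); v/=np.linalg.norm(v)
for s in(1,-1): t=m+v*.042*s; print(t, go(*t,.06))
print('parcel dot',onz('w2',302,8,.084),'tumb',onz('w2',330,153,.08))
E
```

```text
[[0.5662, 0.3158], [0.6567, 0.3068], [0.6414, 0.1403], [0.5539, 0.1479]] [0.60455 0.2277 ]
sides [np.float64(0.091), np.float64(0.167), np.float64(0.088), np.float64(0.168)]
yaw -4.718263397461599
[0.60800476 0.26955767] [51.4, 137.7, 180.5, 0.0]
[0.60109524 0.18584233] [-32.3, 130.9, 180.5, 0.0]
parcel dot [0.4609 0.3712 0.084 ] tumb [0.4857 0.2504 0.08  ]
```

>>> carry_out:
  plan:
    - [[20,50,0,0,0,0,1],[40,100,0,0,0,0,1],[52,130,20,0,0,0,1],[52,137,60,0,0,0,1],[52,137,100,0,0,0,1],[52,137,135,0,0,0,1],[52,137,160,0,0,0,1],[52,137,172,0,0,0,1],[52,137,178,0,0,0,1],[52,137,181,0,0,0,1],[52,137,181,0,0,0,1],[52,137,181,0,0,0,0.5],[52,137,181,0,0,0,-0.4],[52,137,181,0,0,0,-1],[52,137,181,0,0,0,-1],[52,137,181,0,0,0,-1],[52,137,150,0,0,0,-1],[52,137,100,0,0,0,-1],[52,137,50,0,0,0,-1],[52,137,20,0,0,0,-1]]

```text
time: 8.25
ee_pos: [0.6077, 0.272, 0.2243]
tcp_rot: [0.001, 0.707, 0.707, 0.002]
force: [0.5, 0.2, -0.0]
gripper_width: 0.998
gripper_force: 0.0
```

```bash
python3 - <<'E'
from h import *
snap('wrist','w3'); print(go(.4815,.1097,.055,90))
E
```

```text
[-162.6, -127.6, 173.6, 0.1]
```

View pics/w3.png

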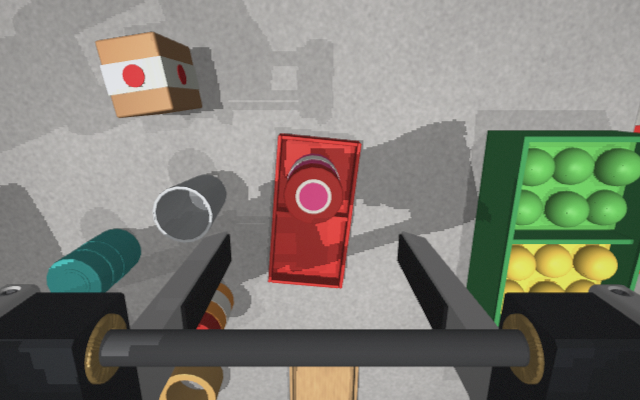

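The pink jar stands in the upper red bay at (313,196). Orange jar next.

>>> carry_out:
  plan:
    - [[-40,-30,0,0,0,0,-1],[-85,-65,0,0,0,0,-1],[-130,-100,0,0,0,0,-1],[-155,-120,10,0,0,0,-1],[-162,-126,40,0,0,0,-1],[-162,-126,85,0,0,0,-1],[-162,-126,130,0,0,0,-1],[-162,-126,155,0,0,0,-1],[-162,-126,165,0,0,0,-1],[-162,-126,165,0,0,0,-1],[-162,-126,165,0,0,0,1],[-162,-126,165,0,0,0,1],[-162,-126,165,0,0,0,1],[-162,-126,165,0,0,0,1],[-162,-126,165,0,0,0,1],[-162,-126,140,0,0,0,1],[-162,-126,100,0,0,0,1],[-162,-126,50,0,0,0,1],[-162,-126,20,0,0,0,1],[-162,-126,20,0,0,0,1]]

```text
time: 10.8
ee_pos: [0.4825, 0.1097, 0.203]
tcp_rot: [0.002, 0.707, 0.707, 0.002]
force: [-1.0, -0.3, -1.7]
gripper_width: 0.568
gripper_force: 25.0
```

```bash
python3 - <<'E'
from h import *
c=np.array([onz('w3',*p,.024)[:2] for p in [(280,134),(361,142),(343,288),(269,282)]]);m=c.mean(0);print(m)
v=c[0]-c[3]+c[1]-c[2];v/=np.linalg.norm(v);t=m-v*.043;print('pink',onz('w3',313,196,.088),t,go(*t,.0596))
I=cv2.resize(load('w3')[2][20:130,80:220,::-1],None,fx=5,fy=5,interpolation=cv2.INTER_CUBIC);cv2.imwrite('pics/w3c.png',I)
E
```

```text
[0.608075 0.228625]
pink [0.608  0.2694 0.088 ] [0.60407572 0.18581138] [76.0, 121.6, 143.4, 0.0]
```

View pics/w3c.png

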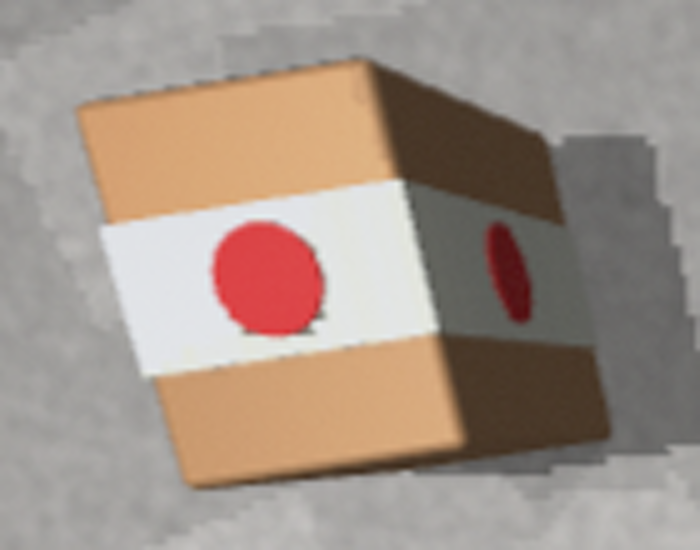

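>>> carry_out:
  plan:
    - [[20,40,0,0,0,0,1],[45,80,0,0,0,0,1],[70,113,5,0,0,0,1],[75,121,30,0,0,0,1],[75,121,70,0,0,0,1],[75,121,105,0,0,0,1],[75,121,125,0,0,0,1],[75,121,134,0,0,0,1],[75,121,139,0,0,0,1],[75,121,141,0,0,0,1],[75,121,141,0,0,0,1],[75,121,141,0,0,0,0.5],[75,121,141,0,0,0,-0.4],[75,121,141,0,0,0,-1],[75,121,141,0,0,0,-1],[75,121,141,0,0,0,-1],[75,121,110,0,0,0,-1],[75,121,60,0,0,0,-1],[75,121,10,0,0,0,-1],[75,121,0,0,0,0,-1]]

```text
time: 13.3
ee_pos: [0.604, 0.1851, 0.2059]
tcp_rot: [0.003, 0.707, 0.707, 0.004]
force: [-0.2, -0.5, 0.1]
gripper_width: 1.002
gripper_force: 0.0
```

```bash
python3 - <<'E'
from h import *
c=np.array([onz('w3',*p,.084)[:2] for p in [(95.6,41.2),(154,32.4),(173,108.6),(118,117.4)]]);m=c.mean(0);print(c.tolist(),m,[np.linalg.norm(c[i]-c[(i+1)%4]).round(3) for i in range(4)])
v=c[0]-c[3]+c[1]-c[2];v2=c[1]-c[0]+c[2]-c[3];a=[np.degrees(np.arctan2(-v[0],v[1])),np.degrees(np.arctan2(v2[1],v2[0]))];print(a)
print(go(*m,.055,90+np.mean(a)),yawx(),env.get_obs()['ee_pos']);snap('wrist','w4')
E
```

```text
[[0.4335, 0.3972], [0.4811, 0.4038], [0.4898, 0.3449], [0.4423, 0.3376]] [0.461675 0.370875] [np.float64(0.048), np.float64(0.06), np.float64(0.048), np.float64(0.06)]
[np.float64(8.400682536317907), np.float64(8.31557950927273)]
[185.9, -142.2, 150.9, -8.3] 90.04962664478603 [0.60400118 0.18509896 0.20588063]
```

>>> carry_out:
  plan:
    - [[45,-35,0,0,0,-2,-1],[90,-70,0,0,0,-4,-1],[135,-105,0,0,0,-6,-1],[175,-135,0,0,0,-8,-1],[186,-142,20,0,0,-8.3,-1],[186,-142,65,0,0,-8.3,-1],[186,-142,110,0,0,-8.3,-1],[186,-142,138,0,0,-8.3,-1],[186,-142,146,0,0,-8.3,-1],[186,-142,146,0,0,-8.3,-1],[186,-142,146,0,0,-8.3,1],[186,-142,146,0,0,-8.3,1],[186,-142,146,0,0,-8.3,1],[186,-142,146,0,0,-8.3,1],[186,-142,146,0,0,-8.3,1],[186,-142,125,0,0,-8.3,1],[186,-142,80,0,0,-8.3,1],[186,-142,30,0,0,-8.3,1],[186,-142,-20,0,0,-8.3,1],[186,-142,-40,0,0,-8.3,1]]

```text
time: 15.85
ee_pos: [0.4606, 0.3711, 0.244]
tcp_rot: [0.001, 0.654, 0.757, 0.002]
force: [0.5, 0.1, -1.3]
gripper_width: 0.531
gripper_force: 25.0
```

```bash
python3 - <<'E'
from h import *
# card tray from w4 (camera near y=.27 looking back): corners by colour mask
print(env.get_obs()['ee_pos'],yawx())
for p in [(.62,0,.024),(.58,.05,.024),(.67,-.05,.024)]: print(proj('w4',p).round())
print(go(.46,.04,.24,90))
E
```

```text
[0.46062818 0.37106987 0.24402802] 98.34938959646284
[326. 336.]
[291. 299.]
[367. 372.]
[-327.5, -48.7, 4.0, 8.3]
```

>>> carry_out:
  plan:
    - [[-25,-4,0,0,0,1,1],[-70,-10,0,0,0,2,1],[-120,-17,0,0,0,3,1],[-170,-25,0,0,0,5,1],[-220,-33,0,0,0,6,1],[-270,-40,0,0,0,7,1],[-310,-46,0,0,0,8.3,1],[-328,-49,0,0,0,8.3,1],[-328,-49,0,0,0,8.3,1],[-328,-49,0,0,0,8.3,1]]

```text
time: 17.1
ee_pos: [0.4588, 0.0396, 0.24]
tcp_rot: [-0.001, 0.707, 0.708, -0.0]
force: [-0.5, -0.1, -3.4]
gripper_width: 0.528
gripper_force: 25.0
```

```bash
python3 - <<'E'
from h import *
snap('wrist','w5')
E
```

```text
(no output)
```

View pics/w5.png

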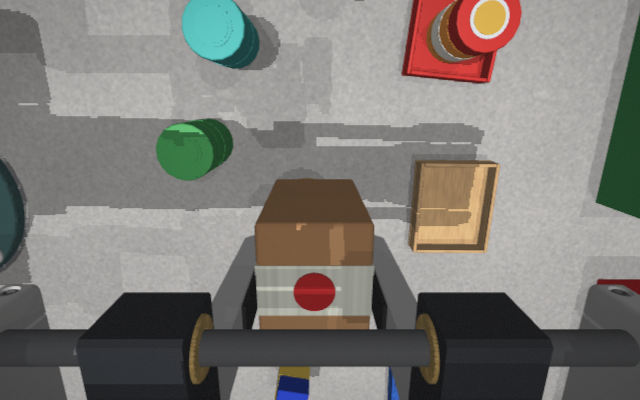

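Wrist view: the parcel is held upright and the orange jar stands in its bay. The card tray's rim corners are (415,161), (497,162), (487,251) and (410,250).

```bash
python3 - <<'E'
from h import *
c=np.array([onz('w5',*p,.024)[:2] for p in [(415,161),(497,162),(487,251),(410,250)]]);m=c.mean(0);print(c.tolist(),m,[np.linalg.norm(c[i]-c[(i+1)%4]).round(3) for i in range(4)])
v=c[0]-c[3]+c[1]-c[2];a=np.degrees(np.arctan2(-v[0],v[1]));print(a,go(*m,.0596,90+a))
E
```

```text
[[0.5705, 0.0549], [0.661, 0.0539], [0.6648, -0.0528], [0.5733, -0.0517]] [0.6174   0.001075] [np.float64(0.091), np.float64(0.107), np.float64(0.092), np.float64(0.107)]
1.7722997167047698 [-39.0, 158.5, 180.5, -1.7]
```

>>> carry_out:
  plan:
    - [[-10,40,0,0,0,-1,1],[-22,85,0,0,0,-1.7,1],[-33,130,5,0,0,-1.7,1],[-39,153,20,0,0,-1.7,1],[-39,158,60,0,0,-1.7,1],[-39,158,105,0,0,-1.7,1],[-39,158,140,0,0,-1.7,1],[-39,158,163,0,0,-1.7,1],[-39,158,173,0,0,-1.7,1],[-39,158,178,0,0,-1.7,1],[-39,158,181,0,0,-1.7,1],[-39,158,181,0,0,-1.7,1],[-39,158,181,0,0,-1.7,0.5],[-39,158,181,0,0,-1.7,-0.4],[-39,158,181,0,0,-1.7,-1],[-39,158,181,0,0,-1.7,-1],[-39,158,181,0,0,-1.7,-1],[-39,158,150,0,0,-1.7,-1],[-39,158,100,0,0,-1.7,-1],[-39,158,50,0,0,-1.7,-1]]

```text
time: 19.65
ee_pos: [0.6167, 0.0, 0.1915]
tcp_rot: [-0.0, 0.696, 0.718, -0.0]
force: [0.4, -0.1, 0.7]
gripper_width: 1.0
gripper_force: 0.0
```

```bash
python3 - <<'E'
from h import *
print(env.get_obs()['ee_pos'],yawx(),go(.52,-.10,.24,90))
E
```

```text
[6.16683051e-01 4.32457532e-05 1.91466529e-01] 91.74606739161106 [-97.1, -99.7, -48.5, 1.7]
```

>>> carry_out:
  plan:
    - [[0,0,-50,0,0,0,-1],[-45,-45,-50,0,0,1,-1],[-90,-90,-50,0,0,1.7,-1],[-97,-100,-50,0,0,1.7,-1],[-97,-100,-50,0,0,1.7,-1],[-97,-100,-50,0,0,1.7,-1],[-97,-100,-50,0,0,1.7,-1]]

```text
time: 20.52
ee_pos: [0.5208, -0.099, 0.2401]
tcp_rot: [-0.0, 0.706, 0.708, 0.0]
force: [0.3, -0.3, -0.3]
gripper_width: 1.001
gripper_force: 0.0
```

```bash
python3 - <<'E'
from h import *
snap('wrist','w6'); o=env.get_obs(); print(o['ee_pos'],yawx())
E
```

```text
[ 0.52076312 -0.09908012  0.24007306] 90.14694728373497
```

View pics/w6.png

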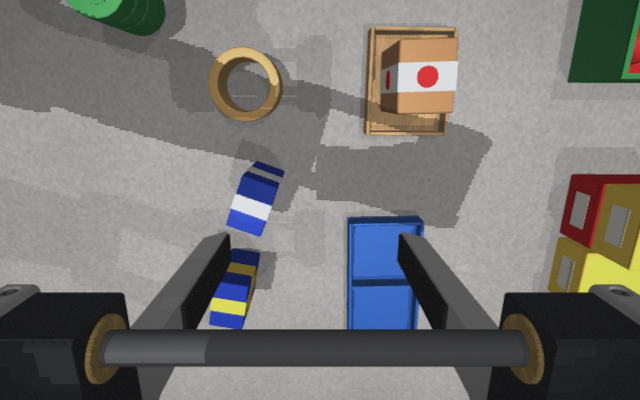

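The parcel stands upright in the card tray, with its top at (428,76). The white carton is at (252,200), so I'll crop it for the yaw.

```bash
python3 - <<'E'
from h import *
I=cv2.resize(load('w6')[2][150:250,200:310,::-1],None,fx=5,fy=5,interpolation=cv2.INTER_CUBIC);cv2.imwrite('pics/w6c.png',I)
E
```

```text
(no output)
```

View pics/w6c.png

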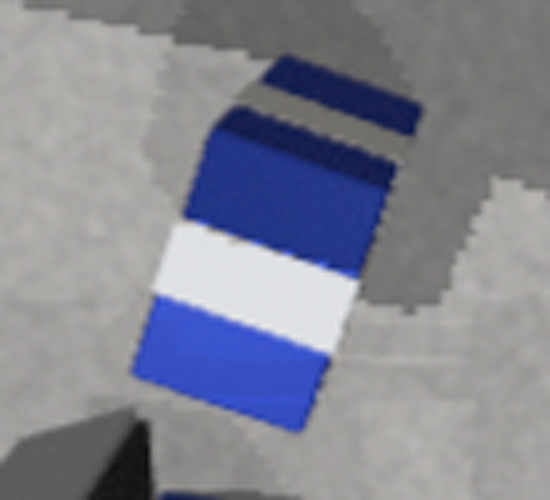

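```bash
python3 - <<'E'
from h import *
c=np.array([onz('w6',*p,.084)[:2] for p in [(242.6,176),(279,188),(260,236.4),(226.6,225)]]);m=c.mean(0);print(c.tolist(),m,[np.linalg.norm(c[i]-c[(i+1)%4]).round(3) for i in range(4)])
v=c[0]-c[3]+c[1]-c[2];v2=c[1]-c[0]+c[2]-c[3];a=[np.degrees(np.arctan2(-v[0],v[1])),np.degrees(np.arctan2(v2[1],v2[0]))];print(a)
print(go(*m,.055,90+np.mean(a)))
b=np.array([onz('w6',*p,.024)[:2] for p in [(348,218),(423,217)]]);print('blue top corners',b.tolist())
E
```

```text
[[0.4543, -0.0879], [0.4882, -0.0995], [0.4682, -0.1488], [0.436, -0.1369]] [ 0.461675 -0.118275] [np.float64(0.036), np.float64(0.053), np.float64(0.034), np.float64(0.052)]
[np.float64(-21.287062318549015), np.float64(-19.571415763868004)]
[-19.0, -59.1, 185.1, 20.6]
blue top corners [[0.5608, -0.1503], [0.6473, -0.1488]]
```

>>> carry_out:
  plan:
    - [[-10,-30,30,0,0,10,-1],[-19,-59,60,0,0,20,-1],[-19,-59,70,0,0,20.5,-1],[-19,-59,110,0,0,20.5,-1],[-19,-59,150,0,0,20.5,-1],[-19,-59,177,0,0,20.5,-1],[-19,-59,185,0,0,20.5,-1],[-19,-59,185,0,0,20.5,-1],[-19,-59,185,0,0,20.5,1],[-19,-59,185,0,0,20.5,1],[-19,-59,185,0,0,20.5,1],[-19,-59,185,0,0,20.5,1],[-19,-59,185,0,0,20.5,1],[-19,-59,185,0,0,20.5,1],[-19,-59,165,0,0,20.5,1],[-19,-59,125,0,0,20.5,1],[-19,-59,85,0,0,20.5,1],[-19,-59,65,0,0,20.5,1],[-19,-59,65,0,0,20.5,1],[-19,-59,65,0,0,20.5,1]]

```text
time: 23.08
ee_pos: [0.4603, -0.1187, 0.1738]
tcp_rot: [-0.001, 0.821, 0.57, -0.001]
force: [-0.3, 0.5, -1.6]
gripper_width: 0.382
gripper_force: 25.0
```

```bash
python3 - <<'E'
from h import *
print(env.get_obs()['ee_pos'],yawx(),go(.606,-.196,.0596,91.7))
E
```

```text
[ 0.46026718 -0.11873472  0.17382081] 69.54734325588925 [-21.5, 163.5, 114.2, -22.2]
```

>>> carry_out:
  plan:
    - [[-5,35,0,0,0,-6,1],[-10,80,0,0,0,-12,1],[-16,125,0,0,0,-18,1],[-21,155,5,0,0,-22,1],[-21.5,163.5,30,0,0,-22,1],[-21.5,163.5,65,0,0,-22,1],[-21.5,163.5,95,0,0,-22,1],[-21.5,163.5,108,0,0,-22,1],[-21.5,163.5,113,0,0,-22,1],[-21.5,163.5,116,0,0,-22,1],[-21.5,163.5,116,0,0,-22,1],[-21.5,163.5,116,0,0,-22,0.7],[-21.5,163.5,116,0,0,-22,0],[-21.5,163.5,116,0,0,-22,-1],[-21.5,163.5,116,0,0,-22,-1],[-21.5,163.5,116,0,0,-22,-1],[-21.5,163.5,116,0,0,-22,-1],[-21.5,163.5,80,0,0,-22,-1],[-21.5,163.5,30,0,0,-22,-1],[-21.5,163.5,0,0,0,-22,-1]]

```text
time: 25.58
ee_pos: [0.6076, -0.1966, 0.1787]
tcp_rot: [0.002, 0.697, 0.717, 0.001]
force: [0.7, -0.2, -0.9]
gripper_width: 0.997
gripper_force: 0.0
```

```bash
python3 - <<'E'
from h import *
print(env.get_obs()['ee_pos'],yawx(),go(.4315,-.2265,.055,79))
E
```

```text
[ 0.60755562 -0.19662389  0.17867597] 91.55098078328548 [-25.1, -176.8, 123.7, 12.6]
```

>>> carry_out:
  plan:
    - [[-6,-45,-5,0,0,3,-1],[-13,-95,-5,0,0,6,-1],[-20,-145,-5,0,0,10,-1],[-25,-177,0,0,0,12.5,-1],[-25,-177,20,0,0,12.5,-1],[-25,-177,60,0,0,12.5,-1],[-25,-177,95,0,0,12.5,-1],[-25,-177,115,0,0,12.5,-1],[-25,-177,120,0,0,12.5,-1],[-25,-177,120,0,0,12.5,1],[-25,-177,120,0,0,12.5,1],[-25,-177,120,0,0,12.5,1],[-25,-177,120,0,0,12.5,1],[-25,-177,120,0,0,12.5,1],[-25,-177,120,0,0,12.5,1],[-25,-177,95,0,0,12.5,1],[-25,-177,50,0,0,12.5,1],[-25,-177,0,0,0,12.5,1],[-25,-177,0,0,0,12.5,1],[-25,-177,0,0,0,12.5,1]]

```text
time: 28.08
ee_pos: [0.43, -0.2257, 0.1744]
tcp_rot: [-0.001, 0.771, 0.636, -0.0]
force: [-0.3, 0.9, -1.0]
gripper_width: 0.381
gripper_force: 25.0
```

```bash
python3 - <<'E'
from h import *
print(env.get_obs()['ee_pos'],yawx(),go(.609,-.282,.0596,91.7)); snap('wrist','w7')
E
```

```text
[ 0.42996511 -0.22573621  0.17437959] 79.04644800043742 [-21.2, 186.5, 114.8, -12.7]
```

View pics/w7.png

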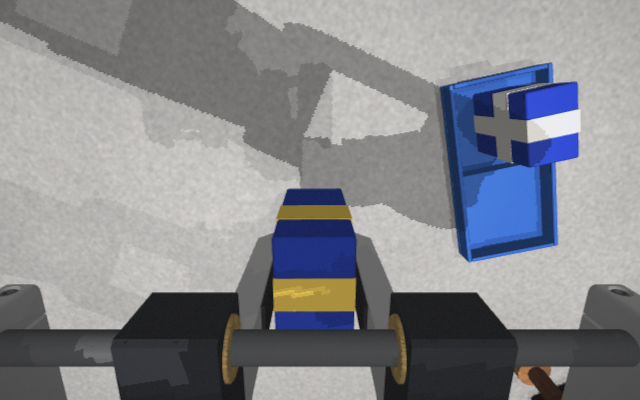

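The white carton stands in the upper blue bay, with its top at (552,125), and the yellow carton is held upright. Now I'll place the yellow carton in the lower bay.

>>> carry_out:
  plan:
    - [[-5,40,0,0,0,-3,1],[-10,85,0,0,0,-6,1],[-15,130,0,0,0,-9,1],[-20,170,3,0,0,-12,1],[-21,186,20,0,0,-12.7,1],[-21,186,60,0,0,-12.7,1],[-21,186,95,0,0,-12.7,1],[-21,186,108,0,0,-12.7,1],[-21,186,113,0,0,-12.7,1],[-21,186,116,0,0,-12.7,1],[-21,186,116,0,0,-12.7,1],[-21,186,116,0,0,-12.7,0.7],[-21,186,116,0,0,-12.7,0],[-21,186,116,0,0,-12.7,-1],[-21,186,116,0,0,-12.7,-1],[-21,186,116,0,0,-12.7,-1],[-21,186,116,0,0,-12.7,-1],[-21,186,80,0,0,-12.7,-1],[-21,186,30,0,0,-12.7,-1],[-21,186,-20,0,0,-12.7,-1]]

```text
time: 30.62
ee_pos: [0.6088, -0.2819, 0.1965]
tcp_rot: [-0.0, 0.696, 0.718, -0.0]
force: [0.4, 0.0, -0.5]
gripper_width: 1.002
gripper_force: 0.0
```

>>> carry_out:
  plan:
    - [[0,-40,-40,0,0,0,-1],[0,-80,-40,0,0,0,-1],[0,-120,-40,0,0,0,-1],[0,-160,-40,0,0,0,-1],[0,-160,-40,0,0,0,-1],[0,-160,-40,0,0,0,-1]]

```text
time: 31.38
ee_pos: [0.4496, -0.287, 0.2358]
tcp_rot: [0.001, 0.696, 0.718, 0.0]
force: [0.0, 0.2, -0.3]
gripper_width: 1.003
gripper_force: 0.0
```

```bash
python3 - <<'E'
from h import *
snap('scene','s2');snap('side','d2')
a=cv2.imread('pics/s2.png')[140:310,150:530];a=cv2.resize(a,None,fx=2,fy=2)
b=cv2.imread('pics/d2.png')[120:300,220:400];b=cv2.resize(b,None,fx=1.25,fy=1.25)
c=np.zeros((570,760,3),np.uint8);c[:340]=a;c[345:345+b.shape[0],:b.shape[1]]=b;cv2.imwrite('pics/fin.png',c)
E
```

```text
(no output)
```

View pics/fin.png

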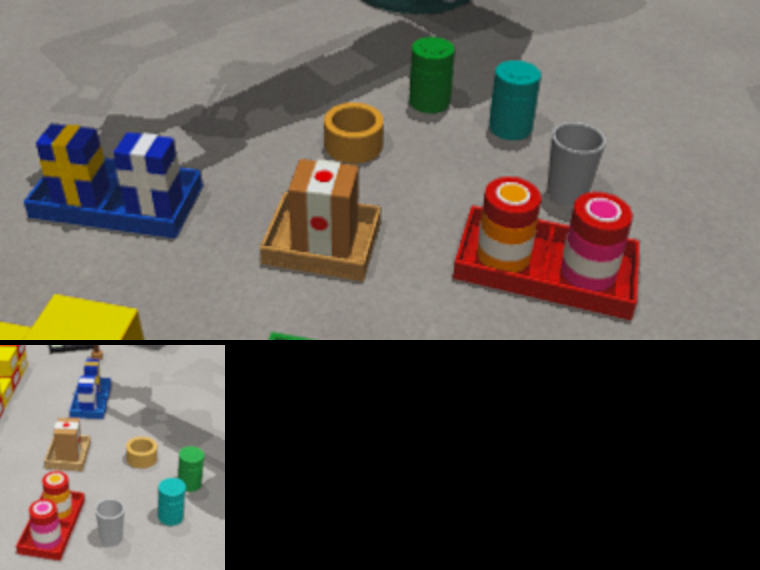

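All five goods stand upright in their own bays, and the tumbler and tape are where they started. I'm handing it in.

```bash
python3 -c "
from h import *
print(env.sign_off())"
```

```text
the job is handed in; nothing more can be done
None
```

The job is handed in: the final pictures show both jars in the red tray, both cartons in the blue tray and the parcel in the cardboard tray, all upright, with the tumbler and tape roll untouched; it took about 31 s of robot time, and the sign-off gave no verdict.

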